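Find the tired spring mount and flag it

ROBOT

A 6-joint arm with a two-finger parallel gripper is mounted at the origin on a cart in front of the work surface, level with it; the furniture and walls round the work are solid. World frame = base frame: x ahead of the robot, y to its left, z up, the work surface at z = 0. Lengths are in mm, angles in rad, forces in N, time in s.
With the tool pointing down it reaches from about 350 to 975 mm from the base axis. Payload 7.1 kg.
Tool frame: the origin (TCP) lies on the centre line of the jaws, within the pads' length; the fingertips stand 25 mm ahead of it and the grasp point (between the pads) lies 6 mm ahead of it (ctrl.nose_length is the distance from the TCP to the fingertips, in mm); x points along the fingers, y is the direction in which the jaws open and shut, and the axes are right-handed (so a half turn about x gives the same grasp; the last joint's range is limited). The gripper opens to 88 mm and grips with 3 to 60 N. Pads are 20 mm wide; open, the fingers measure 115 mm over their backs; the gripper's body (75 mm by 178 mm) begins 61 mm behind the grasp point.
Start: joints at [1.219, 0.423, 1.63, -0, 1.089, -0.019], TCP at [204.15, 590.701, 247.675] pointing down, gripper open.
Joint ranges: [-3, 3], [-0.9, 2.11], [0.09, 2.58], [-1.31, 4.45], [0.11, 2.69], [-2.54, 2.54]. Speed limits (rad/s): [2.39, 2.39, 3.01, 3.14, 3.14, 3.14].

INTERFACE

Orientations are given as a rotation vector (axis times angle).
In Python, from workcell import ctrl gives the robot as it stands.
- The arm moves only by the tool arm_command, never from a script. Its argument "deltas" is a list of rows, each a list of 4 numbers: the shift along the tool's x, y, z in m, then the turn about the tool's x in rad. In form: [[tx, ty, tz, yaw], ...]. A call has 1 to 10 rows; each row shifts and turns the pose as measured when the row begins, along the tool's axes as they then stand; what a row does not reach is not made up. A row lasts 1/10 s, in which the tool goes at most 50 mm and 8.59 degrees, less where a joint would pass 70% of its speed; a pose out of reach is approached as far as the arm can. A call is refused whole if a number of a shift passes 0.05 or a number of a turn 0.15, either way. A call with a gripper value outside its range is refused whole. "hand" is the finger opening in m, from 0 to 0.0878, set as the call begins (left out, the last holds). The fingers move at their own pace and stop on an object; the grip force is fixed at half the most. Time passes only in rows, so rows that do not move let the fingers close. It gives the time, the measured TCP pose, the force and the opening at its end, in the units of the state.
- ctrl.get_obs(): the state, without advancing time (a new reading comes with each control period).
- ctrl.get_image(name): name is "scene" or "top" or "wrist"; returns the picture (384x512x3 uint8, red, green, blue); there is no depth.
- ctrl.get_calibration(name): a dict with "fx", "fy", "cx", "cy" (pixels), "R" (3x3) and "t" (3): a world point X has camera coordinates R X + t. Camera axes: x right, y down, z forward; pixel columns grow to the right and rows downward; lengths in mm; the calibration is good to about 2 mm. A picture is of the moment at which its call begins: read the wrist's pose just before it. get_calibration takes no time and is no camera call; for the wrist camera it gives the pose at the moment of the call.
- ctrl.close_job(): hands the job in, once; it reports no verdict.
The state is a dict: "t": time; "qpos": joint angles; "qvel": joint speeds; "joint_torque": joint torques, N m; "ee_pos": TCP position; "orientation": TCP orientation; "ft_force": force on the tool from outside, world axes, zero at the start; "moment": the same for the moment, N m; "width": finger opening in mm.
Only numpy, scipy, OpenCV 4.12 (cv2) and the standard library are available. Lean on these libraries where they do the work, as an engineer would, in place of code of your own. Each camera call takes 0.05 s, during which the arm holds its last target.

TASK

One of the three spare spring mounts for the sieve shaker has gone soft. With closed or open fingertips, press each mount's black pad down by at least half of its travel to feel which spring is the softest; after you have felt all three, push the yellow tag of the softest mount all the way down to flag it, and leave the other two tags up. Do not lift, tip or shove the mounts, and leave the other things on the bench where they are.

Things in the scene. Friction and masses are not known exactly. Their poses are not given: they have to be found in the camera images.
- mount_a: one of three spring mounts that look exactly alike, loose on the bench, 1.6 kg: grey base plate 150 x 90 x 14 mm. Origin: underside of the base, straight below the centre of the spring pad; z up; own -x points to its tag. Base spans x -105..45 mm, y -45..45 mm in its own frame
- pad_top_a (a point): centre of the top face of mount_a's round pad (black rubber face on a steel cap 52 mm across, over a coil spring); 75 mm above the bench at rest, moves with the pad. The pad goes straight down 12 mm at most and springs back; each spring is fitted 3 mm pre-compressed. The rates of the three springs lie between 300 and 1600 N/m, each at least 1.7 times the next softer one, and are not told by place or look
- indicator_a (a joint): drag indicator of mount_a: red slider (18 x 8 x 6 mm) on a white pillar beside the pad, on the mount's own +y side, 0 at the start; its value is the greatest depth (m, up to 0.012) to which the pad has been pressed so far, true within 1 mm; the pad pushes it down (about 1 N) and it stays there. The pillar (66 mm high) and slider stand 28 to 44 mm from the pad's axis
- tag_top_a (a point): centre of the flat top of mount_a's yellow tag (28 x 28 x 8 mm head on a pin), 75 mm from the pad's axis along the mount's own -x, 64 mm above the bench when up
- tag_a (a joint): downward travel of mount_a's yellow tag: 0 up (as at the start), growing downward; the tag of the softest mount goes down 0.014 m, in the other two a stop ends its way at 0.008 m; about 2.5 N moves it and it stays where it is left
- mount_b: one of three spring mounts that look exactly alike, loose on the bench, 1.6 kg: grey base plate 150 x 90 x 14 mm. Origin: underside of the base, straight below the centre of the spring pad; z up; own -x points to its tag. Base spans x -105..45 mm, y -45..45 mm in its own frame
- pad_top_b (a point): centre of the top face of mount_b's round pad (black rubber face on a steel cap 52 mm across, over a coil spring); 75 mm above the bench at rest, moves with the pad. The pad goes straight down 12 mm at most and springs back; each spring is fitted 3 mm pre-compressed. The rates of the three springs lie between 300 and 1600 N/m, each at least 1.7 times the next softer one, and are not told by place or look
- indicator_b (a joint): drag indicator of mount_b: red slider (18 x 8 x 6 mm) on a white pillar beside the pad, on the mount's own +y side, 0 at the start; its value is the greatest depth (m, up to 0.012) to which the pad has been pressed so far, true within 1 mm; the pad pushes it down (about 1 N) and it stays there. The pillar (66 mm high) and slider stand 28 to 44 mm from the pad's axis
- tag_top_b (a point): centre of the flat top of mount_b's yellow tag (28 x 28 x 8 mm head on a pin), 75 mm from the pad's axis along the mount's own -x, 64 mm above the bench when up
- tag_b (a joint): downward travel of mount_b's yellow tag: 0 up (as at the start), growing downward; the tag of the softest mount goes down 0.014 m, in the other two a stop ends its way at 0.008 m; about 2.5 N moves it and it stays where it is left
- mount_c: one of three spring mounts that look exactly alike, loose on the bench, 1.6 kg: grey base plate 150 x 90 x 14 mm. Origin: underside of the base, straight below the centre of the spring pad; z up; own -x points to its tag. Base spans x -105..45 mm, y -45..45 mm in its own frame
- pad_top_c (a point): centre of the top face of mount_c's round pad (black rubber face on a steel cap 52 mm across, over a coil spring); 75 mm above the bench at rest, moves with the pad. The pad goes straight down 12 mm at most and springs back; each spring is fitted 3 mm pre-compressed. The rates of the three springs lie between 300 and 1600 N/m, each at least 1.7 times the next softer one, and are not told by place or look
- indicator_c (a joint): drag indicator of mount_c: red slider (18 x 8 x 6 mm) on a white pillar beside the pad, on the mount's own +y side, 0 at the start; its value is the greatest depth (m, up to 0.012) to which the pad has been pressed so far, true within 1 mm; the pad pushes it down (about 1 N) and it stays there. The pillar (66 mm high) and slider stand 28 to 44 mm from the pad's axis
- tag_top_c (a point): centre of the flat top of mount_c's yellow tag (28 x 28 x 8 mm head on a pin), 75 mm from the pad's axis along the mount's own -x, 64 mm above the bench when up
- tag_c (a joint): downward travel of mount_c's yellow tag: 0 up (as at the start), growing downward; the tag of the softest mount goes down 0.014 m, in the other two a stop ends its way at 0.008 m; about 2.5 N moves it and it stays where it is left
- felt_marker: bystander: white felt marker with a red cap, 137 mm long, 18 mm thick, lying on the bench; origin at the centre of its underside
- eraser: bystander: eraser in a blue sleeve, 52 x 23 x 14 mm; origin at the centre of its underside
- sieve_brush: bystander: wooden sieve brush, 175 mm long, 31 mm thick, lying; origin at the centre of its underside
- screwdriver: bystander: screwdriver with a red-brown handle, 206 mm long, 25 mm thick, lying; origin at the centre of its underside
- moisture_tin: bystander: aluminium tin with lid, 67 mm across, 44 mm high; origin at the centre of its underside
- tape_roll: bystander: roll of tape lying flat, 103 mm across, 25 mm high; origin at the centre of its underside

How it is judged:
By the outcome, as a careful person would: the job done as asked, in the order asked, and still so for the second after the job is handed in, with the robot touching nothing.
It also fails if it takes over 48 s, if anything falls off the work surface, if the arm or the gripper's body presses on something with over 40 N, if the wrist force passes 120 N, or if a joint passes its speed limit or range.

## Working session

There is one attempt and no reset: what is moved stays moved. The work goes in short steps, Python scripts to look and compute and a tool call to move; the robot and the scene stay as the last step left them, time stands still between calls to the robot, and variables do not carry over. Pictures are saved under pics/ and viewed, and the job is handed in when it is done.

Besides the shell and the picture viewer there is one more tool, called after ">>>" in YAML: its name, and indented under it one key for each argument. arm_command: Moves the arm, as the interface text tells. Its arguments: {"type":"object","properties":{"deltas":{"type":"array","items":{"type":"array","items":{"type":"number"}}},"hand":{"type":"number"}},"required":["deltas"]}

```bash
mkdir -p pics; ls; python3 - <<'E'
from workcell import ctrl
import cv2
print(ctrl.get_obs())
for n in ("top","scene","wrist"):
    im=ctrl.get_image(n); cv2.imwrite(f"pics/{n}0.png",im[:,:,::-1])
    print(n,ctrl.get_calibration(n))
print(ctrl.nose_length)
E
```

```text
pics
{'t': 0.0, 'qpos': array([ 1.21903182e+00,  4.23865786e-01,  1.63065857e+00,  1.54223648e-05,
        1.08859700e+00, -1.89924161e-02]), 'qvel': array([ 2.02867183e-05,  9.38872130e-04,  3.78274490e-04, -1.61832299e-03,
        1.58713791e-03, -1.07572996e-03]), 'joint_torque': array([-1.99726193e-03, -5.44634342e+01, -2.73659223e+01,  6.42745988e-02,
        2.28965271e-02, -1.38209793e-04]), 'ee_pos': array([203.95914447, 590.25107377, 246.8984396 ]), 'orientation': array([ 0.25997406,  1.55527032, -0.26233927]), 'ft_force': array([-0.42441228,  0.23607063,  0.16407136]), 'moment': array([ 0.00593558, -0.0257824 ,  0.06403042]), 'width': 87.6810163015327}
top {'fx': 420.12101456920493, 'fy': 420.12101456920493, 'cx': 251.2011551378916, 'cy': 188.0017666234939, 'R': array([[ 0.00459769, -0.99995656, -0.00810831],
       [-0.99263695, -0.00358228, -0.1210746 ],
       [ 0.12104029,  0.00860527, -0.99261029]]), 't': array([  27.24102911,  593.64724756, 1601.15124698])}
scene {'fx': 353.2964406876684, 'fy': 353.2964406876684, 'cx': 259.2096356569584, 'cy': 195.53241303654994, 'R': array([[ 0.87330637, -0.48695055, -0.01466773],
       [-0.37752596, -0.65741903, -0.65213064],
       [ 0.30791253,  0.57504729, -0.7579647 ]]), 't': array([-501.61706546,  302.49128245,  949.82755996])}
wrist {'fx': 272.1183925502423, 'fy': 272.1183925502423, 'cx': 257.5638737621447, 'cy': 189.66956165645996, 'R': array([[ 0.32743515,  0.94487251, -0.00146907],
       [ 0.90837538, -0.31435876,  0.27574035],
       [ 0.26007766, -0.09162155, -0.96123103]]), 't': array([-624.7331574 ,  -33.29411149,  390.9138812 ])}
25.0
```

View pics/top0.png

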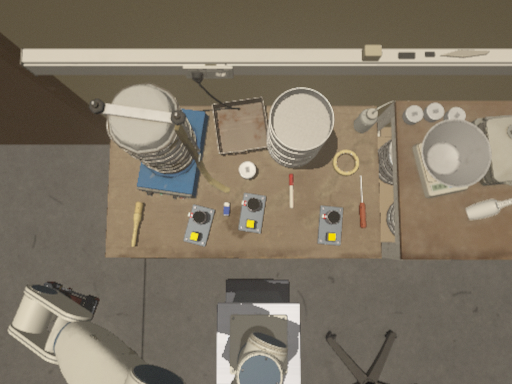

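View pics/scene0.png

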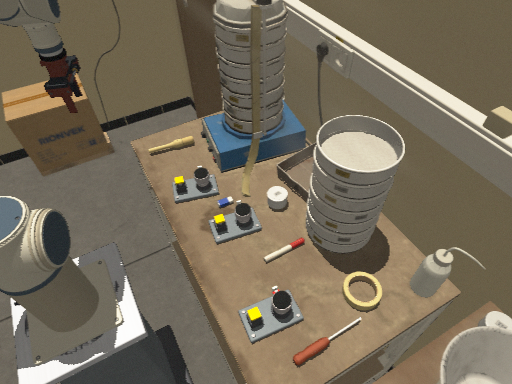

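View pics/wrist0.png

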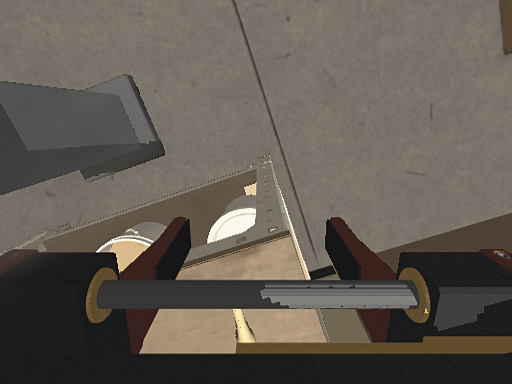

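The top view shows three mounts, with yellow tags near (194,237), (250,225) and (332,237) and pads about 20 px above them. I'll locate these precisely.

```bash
cat > h.py <<'E'
import numpy as np, cv2
from scipy.spatial.transform import Rotation as R
from workcell import ctrl
def ray(cal,u,v,z):
    Rm=np.array(cal['R']);t=np.array(cal['t']);C=-Rm.T@t
    d=Rm.T@np.array([(u-cal['cx'])/cal['fx'],(v-cal['cy'])/cal['fy'],1])
    return C+d*(z-C[2])/d[2]
def proj(cal,X):
    p=np.array(cal['R'])@np.array(X)+cal['t']; return p[0]/p[2]*cal['fx']+cal['cx'],p[1]/p[2]*cal['fy']+cal['cy']
def blobs(im,lo,hi,amin):
    hsv=cv2.cvtColor(im,cv2.COLOR_RGB2HSV); m=cv2.inRange(hsv,lo,hi)
    n,l,s,c=cv2.connectedComponentsWithStats(m)
    return [(s[i],c[i]) for i in range(1,n) if s[i][4]>=amin]
def state():
    o=ctrl.get_obs(); M=R.from_rotvec(o['orientation']).as_matrix()
    return o,M
def go(target_tip):
    o,M=state(); tip=o['ee_pos']+M[:,0]*25
    return M.T@(np.array(target_tip)-tip)
E
python3 - <<'E'
from h import *
for n in("top","scene"):
    im=cv2.cvtColor(cv2.imread(f"pics/{n}0.png"),cv2.COLOR_BGR2RGB); cal=ctrl.get_calibration(n)
    for s,c in blobs(im,(25,180,120),(35,255,255),8): print(n,'yellow',s,c.round(1),ray(cal,*c,62).round(1))
    for s,c in blobs(im,(0,0,0),(180,255,45),25):
        if s[4]<900: print(n,'black',s,c.round(1),ray(cal,*c,75).round(1))
    big=cv2.resize(im[180:260,170:360] if n=="top" else im[150:350,150:320],None,fx=4 if n=="top" else 3,fy=4 if n=="top" else 3,interpolation=cv2.INTER_CUBIC)
    cv2.imwrite(f"pics/{n}z.png",big[:,:,::-1])
o,M=state(); print(M.round(3))
E
```

```text
top yellow [247 220   7   8  47] [250.  223.4] [454.9  33.2  62. ]
top yellow [191 233   7   7  46] [194.1 235.9] [406.7 245.   62. ]
top yellow [328 233   8   8  52] [331.2 236.6] [ 406.6 -273.7   62. ]
top black [ 60 290  10   8  27] [ 65.4 293. ] [194.3 716.   75. ]
top black [ 86 295  10  13  49] [ 90.  300.3] [168.5 623.   75. ]
scene yellow [175 176   9   8  55] [178.7 179.5] [407.  245.5  62. ]
scene yellow [214 214  11  10  70] [219.  218.3] [455.3  33.1  62. ]
scene yellow [248 307  13  14 118] [253.8 313.3] [ 406.5 -275.7   62. ]
scene black [ 38  48  28  14 152] [53.3 56.8] [ 170.5 1298.9   75. ]
scene black [ 44  57  38  40 465] [64.9 80.3] [ 183.3 1051.6   75. ]
scene black [162  97  34  16 235] [177.4 104.2] [549.4 630.2  75. ]
scene black [126 106  37  18 280] [143.5 114.6] [409.7 632.3  75. ]
scene black [100 118  26  14 190] [112.9 124.3] [289.9 632.1  75. ]
scene black [  0 149  28  15 222] [ 13.4 155.7] [-58.7 631.6  75. ]
scene black [195 169  12   9  72] [201.  173.2] [479.2 222.6  75. ]
scene black [177 183  10  10  58] [181.  188.6] [397.1 191.5  75. ]
scene black [197 182  13   8  41] [203.7 186.8] [463.1 162.3  75. ]
scene black [236 204  14  12 101] [242.5 209.5] [528.   18.2  75. ]
scene black [237 218  15   9  47] [244.6 223.4] [509.6 -30.9  75. ]
scene black [217 222  10  10  59] [221.3 227.5] [444.2 -10.4  75. ]
scene black [ 47 236  15  11  31] [ 53.4 241. ] [ 10. 184.  75.]
scene black [273 292  18  17 197] [281.7 300.3] [ 480.3 -285.5   75. ]
scene black [273 310  18   9  56] [280.9 314.9] [ 459.4 -316.2   75. ]
scene black [251 318  11  10  63] [256.3 322.8] [ 398.4 -303.8   75. ]
scene black [156 325  30  59 761] [172.6 354. ] [ 199.6 -272.9   75. ]
[[-0.     0.327  0.945]
 [-0.001  0.945 -0.327]
 [-1.    -0.001  0.   ]]
```

View pics/topz.png

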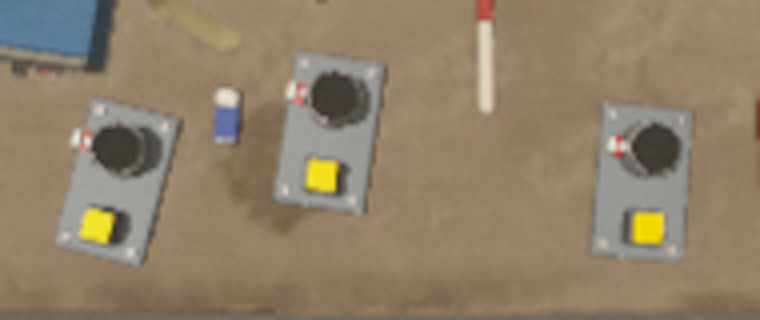

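View pics/scenez.png

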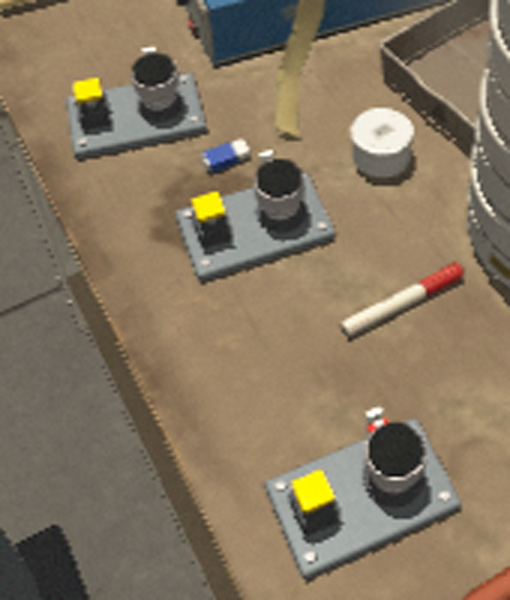

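```bash
python3 - <<'E'
from h import *
print(go([479.2,222.6,110]).round(1)); 
for n in("top","scene"):
    cal=ctrl.get_calibration(n)
    for P in([479.2,222.6,75],[528,18.2,75],[480.3,-285.5,75]):print(n,np.round(proj(cal,P),1))
E
```

```text
[ 112.4 -257.5  380.2]
top [199.9 216.6]
top [254.1 204. ]
top [334.7 216.9]
scene [201.  173.3]
scene [242.5 209.5]
scene [281.7 300.3]
```

Both views agree on pads L (479,223), M (528,18) and R (480,-286). Next I close the fingers and move above the left pad.

>>> arm_command:
  deltas:
    - [0, -0.026, 0.038, 0]
    - [0, -0.026, 0.038, 0]
    - [0, -0.026, 0.038, 0]
    - [0, -0.026, 0.038, 0]
    - [0, -0.026, 0.038, 0]
    - [0, -0.026, 0.038, 0]
    - [0, -0.026, 0.038, 0]
    - [0, -0.026, 0.038, 0]
    - [0, -0.026, 0.038, 0]
    - [0, -0.026, 0.038, 0]
  hand: 0.0

```text
t: 1.15
ee_pos: [484.6, 211.7, 245.3]
orientation: [0.253, 1.557, -0.254]
ft_force: [0.4, 0.5, 0.7]
width: 11.4
```

```bash
python3 - <<'E'
from h import *
o,M=state();print(o['t'],o['ee_pos'],o['ft_force'],o['width'],go([479.2,222.6,85]).round(1),M.round(3))
im=ctrl.get_image("wrist");cv2.imwrite("pics/w1.png",im[:,:,::-1])
E
```

```text
1.15 [484.55367711 211.69218866 245.26778094] [0.36307547 0.4699095  0.65370669] 11.39369146296365 [135.3   8.8  -8.4] [[-0.001  0.317  0.948]
 [-0.     0.948 -0.317]
 [-1.    -0.001 -0.001]]
```

View pics/w1.png

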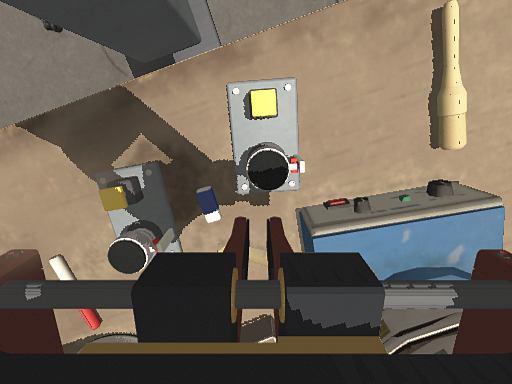

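The wrist view shows the left mount's pad at (268,168), its tag at (263,103) and the slider at (295,166).

```bash
python3 - <<'E'
from h import *
cal=ctrl.get_calibration("wrist")
for u,v,z in((268,168,75),(263,103,64),(130,253,75),(114,196,64)):print(ray(cal,u,v,z).round(1))
o,M=state();print(o['ee_pos'],o['ft_force'],go([479.2,222.6,85]).round(1))
E
```

```text
[480.2 222.8  75. ]
[410.6 240.   64. ]
[528.3  24.   75. ]
[455.3  32.5  64. ]
[488.27858675 207.24071189 245.45867215] [ 3.0820907  -2.81605684  0.06181453] [135.4  12.  -13.8]
```

>>> arm_command:
  deltas:
    - [0.03, 0.006, -0.007, 0]
    - [0.035, 0.006, -0.007, 0]
    - [0.03, 0, 0, 0]
    - [0.02, 0, 0, 0]
    - [0.01, 0, 0, 0]
    - [0, 0, 0, 0]
    - [0, 0, 0, 0]

```text
t: 1.9
ee_pos: [482.3, 220.5, 117.4]
orientation: [0.261, 1.55, -0.262]
ft_force: [0.2, -0.4, -0.2]
width: 0.7
```

```bash
python3 - <<'E'
from h import *
o,M=state();print(o['t'],o['ee_pos'],o['ft_force'],o['width'],go([479.2,222.6,75]).round(1))
E
```

```text
1.9 [482.32831341 220.51658246 117.42779688] [ 0.24413692 -0.42784489 -0.2460021 ] 0.6802303218403964 [17.4  0.9 -3.8]
```

>>> arm_command:
  deltas:
    - [0.01, 0.001, -0.003, 0]
    - [0.005, 0, -0.001, 0]
    - [0, 0, 0, 0]
    - [0, 0, 0, 0]

```text
t: 2.3
ee_pos: [480.3, 224.0, 104.0]
orientation: [0.263, 1.546, -0.26]
ft_force: [-0.4, -0.3, -0.3]
width: 0.7
```

>>> arm_command:
  deltas:
    - [0.004, 0, 0, 0]
    - [0.004, 0, 0, 0]
    - [0, 0, 0, 0]
    - [0, 0, 0, 0]

```text
t: 2.7
ee_pos: [480.9, 224.2, 96.3]
orientation: [0.264, 1.545, -0.259]
ft_force: [-1.0, -0.6, 2.6]
width: 0.4
```

```bash
python3 - <<'E'
from h import *
o,M=state();print(o['t'],o['ee_pos'],o['ft_force'],o['moment'],go([479.2,222.6,75]).round(1))
E
```

```text
2.7 [480.85685526 224.21957983  96.3287237 ] [-0.96269387 -0.5729362   2.55675715] [0.03817633 0.15941283 0.03649665] [-3.7 -2.2 -1.2]
```

>>> arm_command:
  deltas:
    - [0.003, 0, 0, 0]
    - [0.003, 0, 0, 0]
    - [0, 0, 0, 0]
    - [0, 0, 0, 0]

```text
t: 3.1
ee_pos: [480.9, 224.2, 90.4]
orientation: [0.264, 1.545, -0.259]
ft_force: [-1.1, -1.0, 5.0]
width: 0.6
```

```bash
python3 - <<'E'
from h import *
import time
for i in range(3):
    o,M=state();print(o['t'],o['ee_pos'],o['ft_force'],o['moment'],go([479.2,222.6,75]).round(1))
im=ctrl.get_image("wrist");cv2.imwrite("pics/w2.png",im[:,:,::-1])
o,M=state();print(o['t'],o['ee_pos'],o['ft_force'])
im=ctrl.get_image("wrist")
o,M=state();print(o['t'],o['ee_pos'],o['ft_force'])
E
```

```text
3.1 [480.91463539 224.23663656  90.37233504] [-1.07978118 -0.95493997  4.95497295] [-0.06846658  0.33731163 -0.01192975] [-9.6 -2.2 -1.2]
3.1 [480.91463539 224.23663656  90.37233504] [-1.07978118 -0.95493997  4.95497295] [-0.06846658  0.33731163 -0.01192975] [-9.6 -2.2 -1.2]
3.1 [480.91463539 224.23663656  90.37233504] [-1.07978118 -0.95493997  4.95497295] [-0.06846658  0.33731163 -0.01192975] [-9.6 -2.2 -1.2]
3.15 [480.91778025 224.2533202   90.39089058] [-0.99418914 -0.5917474   4.44127052]
3.2 [480.94063824 224.24076106  90.42373136] [-1.10466025 -0.02284721  5.04795073]
```

View pics/w2.png

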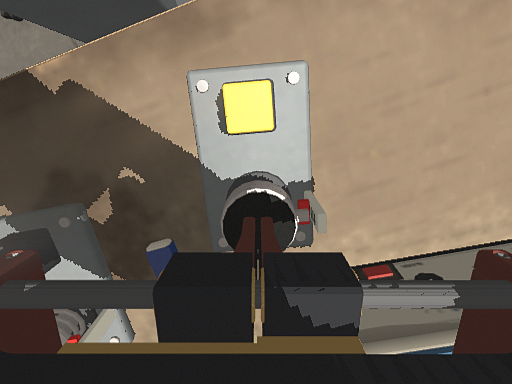

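>>> arm_command:
  deltas:
    - [-0.01, 0, 0, 0]
    - [-0.03, 0, 0, 0]
    - [-0.03, 0, 0, 0]
    - [-0.03, 0, 0, 0]

```text
t: 3.6
ee_pos: [477.9, 223.0, 190.6]
orientation: [0.261, 1.551, -0.263]
ft_force: [0.6, 0.6, 0.3]
width: 0.3
```

```bash
python3 - <<'E'
from h import *
a=ctrl.get_calibration("top");b=ctrl.get_calibration("scene")
P=lambda c:np.array([[c['fx'],0,c['cx']],[0,c['fy'],c['cy']],[0,0,1]])@np.c_[c['R'],c['t']]
for p,q in(((227.5,191),(246,195)),((178,118),(256,4))):
    X=cv2.triangulatePoints(P(a),P(b),np.array(p,float),np.array(q,float));X=X[:3,0]/X[3];print(X.round(),np.round(proj(a,X)),np.round(proj(b,X)))
print(ray(a,205,172,0),ray(a,205,172,300))
o,M=state();print(o['t'],o['ee_pos'],o['ft_force'],go([528,20,110]).round(1))
cv2.imwrite("pics/s2.png",ctrl.get_image("scene")[:,:,::-1])
t=ctrl.get_image("top");cv2.imwrite("pics/t2.png",cv2.resize(t[80:260,100:360],None,fx=3,fy=3)[:,:,::-1])
E
```

```text
[588. 123.   1.] [228. 190.] [245. 195.]
[714. 227. 556.] [177. 121.] [260.   3.]
[661.8562637  215.38745407   0.        ] [613.73300388 179.30990802 300.        ]
3.6 [477.87032242 223.03247935 190.55414712] [0.63831734 0.58374114 0.28824012] [  56.1 -175.3  113.6]
```

View pics/s2.png

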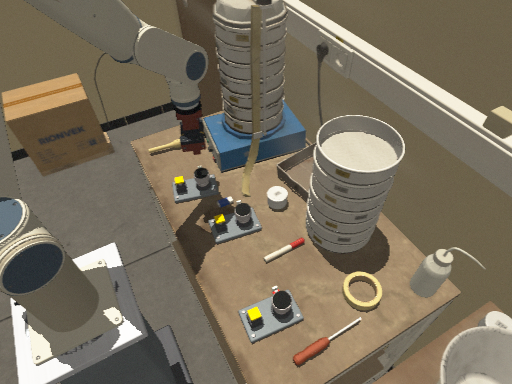

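View pics/t2.png

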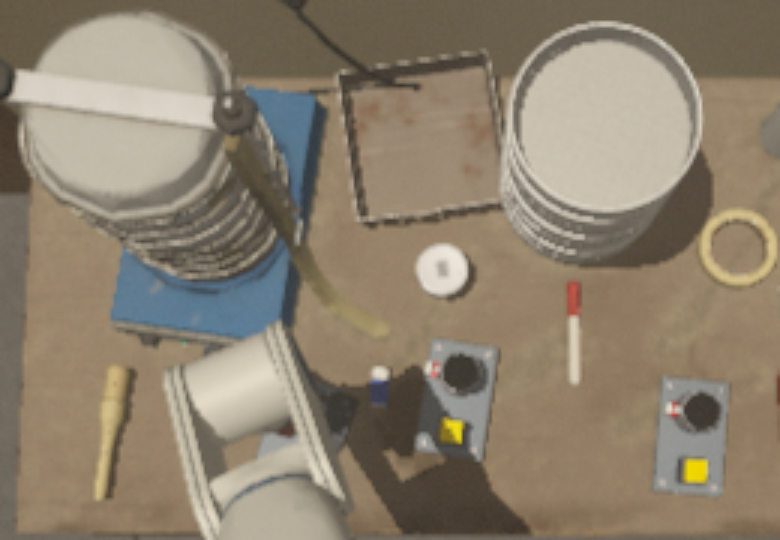

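>>> arm_command:
  deltas:
    - [0, -0.039, 0.012, 0]
    - [0, -0.039, 0.012, 0]
    - [0, -0.039, 0.013, 0]
    - [0, -0.039, 0.013, 0]
    - [0.01, -0.035, 0.013, 0]
    - [0.02, 0.008, 0.025, 0]
    - [0.02, 0.008, 0.025, 0]
    - [0, 0, 0, 0]
    - [0, 0, 0, 0]

```text
t: 4.6
ee_pos: [530.3, 14.5, 141.4]
orientation: [0.264, 1.543, -0.257]
ft_force: [0.7, 0.1, 0.0]
width: 0.5
```

```bash
python3 - <<'E'
from h import *
im=ctrl.get_image("wrist");cal=ctrl.get_calibration("wrist");cv2.imwrite("pics/w3.png",im[:,:,::-1])
o,M=state();print(o['t'],o['ee_pos'],o['ft_force'],go([528,20,85]).round(1))
for P in([528,20,75],[528,18,75],[455,33,64]):print(np.round(proj(cal,P)))
E
```

```text
4.65 [530.22894333  14.63615683 141.60801291] [ 0.15602774  0.12514196 -0.58033474] [31.6  4.  -4.5]
[262. 205.]
[260. 205.]
[247. 108.]
```

View pics/w3.png

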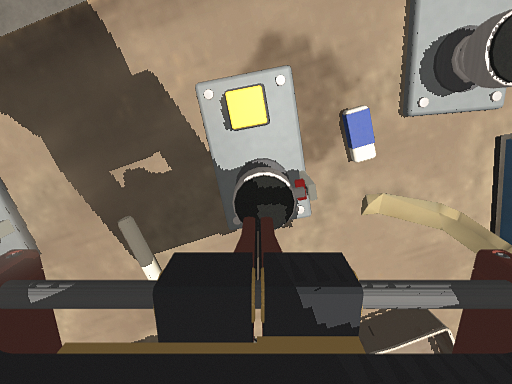

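The pad is centred near (265,202), which matches (528,21). I'll descend in the same way.

>>> arm_command:
  deltas:
    - [0.02, 0.003, -0.003, 0]
    - [0.015, 0.001, -0.001, 0]
    - [0, 0, 0, 0]
    - [0, 0, 0, 0]

```text
t: 5.05
ee_pos: [525.8, 21.4, 109.0]
orientation: [0.262, 1.541, -0.254]
ft_force: [-0.2, -0.3, 0.7]
width: 0.3
```

>>> arm_command:
  deltas:
    - [0.004, 0, 0, 0]
    - [0.004, 0, 0, 0]
    - [0, 0, 0, 0]
    - [0, 0, 0, 0]

```text
t: 5.45
ee_pos: [526.7, 21.7, 103.2]
orientation: [0.262, 1.537, -0.253]
ft_force: [0.1, 1.1, 0.4]
width: 0.7
```

```bash
python3 - <<'E'
from h import *
o,M=state();print(o['t'],o['ee_pos'],o['ft_force'],o['moment'],go([528,20.5,75]).round(1))
E
```

```text
5.45 [526.68216416  21.73427926 103.22109575] [0.14594611 1.11335562 0.3773492 ] [-0.04791621  0.00100412 -0.01327257] [ 3.2 -1.   1.2]
```

>>> arm_command:
  deltas:
    - [0.004, 0, 0, 0]
    - [0.004, 0, 0, 0]
    - [0, 0, 0, 0]
    - [0, 0, 0, 0]

```text
t: 5.85
ee_pos: [527.3, 21.7, 95.6]
orientation: [0.262, 1.537, -0.253]
ft_force: [-1.7, 0.8, 5.8]
width: 0.2
```

>>> arm_command:
  deltas:
    - [0.003, 0, 0, 0]
    - [0.003, 0, 0, 0]
    - [0, 0, 0, 0]
    - [0, 0, 0, 0]

```text
t: 6.25
ee_pos: [527.4, 21.7, 90.8]
orientation: [0.263, 1.537, -0.253]
ft_force: [-2.5, 0.4, 10.3]
width: 0.5
```

```bash
python3 - <<'E'
from h import *
o,M=state();print(o['t'],o['ee_pos'],o['ft_force'],o['moment'],go([528,20.5,75]).round(1))
im=ctrl.get_image("wrist");cv2.imwrite("pics/w4.png",im[:,:,::-1])
o,M=state();print(o['t'],o['ee_pos'],o['ft_force'],o['moment'],go([528,20.5,75]).round(1))
E
```

```text
6.25 [527.35223773  21.674425    90.78199987] [-2.54127227  0.39080499 10.34594967] [ 0.04237756  0.49390171 -0.0124267 ] [-9.2 -1.   0.7]
6.3 [527.33962731  21.69038215  90.82877642] [-2.40921838  0.5864178   9.66816699] [ 0.06433516  0.58209954 -0.04637454] [-9.2 -1.   0.7]
```

View pics/w4.png

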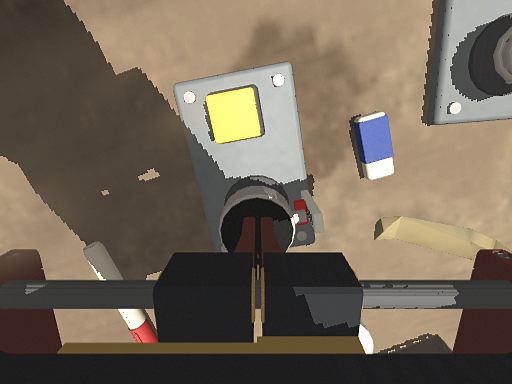

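M reads about 10 N at 9.2 mm depth, against about 5 N at 9.6 mm for L. The right mount is next.

>>> arm_command:
  deltas:
    - [-0.01, 0, 0, 0]
    - [-0.03, 0, 0, 0]
    - [-0.03, 0, 0, 0]
    - [-0.02, -0.02, 0, 0]
    - [0, -0.045, 0.007, 0]
    - [0, -0.045, 0.007, 0]
    - [0, -0.045, 0.007, 0]
    - [0, -0.045, 0.007, 0]
    - [0, -0.045, 0.007, 0]
    - [0, -0.045, 0.007, 0]

```text
t: 7.3
ee_pos: [473.1, -272.4, 181.3]
orientation: [0.255, 1.534, -0.246]
ft_force: [-1.0, 0.4, 0.5]
width: -0.2
```

```bash
python3 - <<'E'
from h import *
o,M=state();print(o['t'],o['ee_pos'],o['ft_force'],go([480.3,-285.5,100]).round(1),M.round(3))
E
```

```text
7.3 [ 473.130752   -272.42321399  181.31974312] [-1.04049802  0.40134509  0.53132864] [ 56.4 -10.9   9.2] [[ 0.023  0.314  0.949]
 [ 0.002  0.949 -0.315]
 [-1.     0.009  0.021]]
```

>>> arm_command:
  deltas:
    - [0.02, -0.004, 0.004, 0]
    - [0.02, -0.002, 0.004, 0]
    - [0, 0, 0, 0]
    - [0, 0, 0, 0]

```text
t: 7.7
ee_pos: [478.6, -288.3, 139.9]
orientation: [0.261, 1.531, -0.254]
ft_force: [-0.4, 0.2, 0.1]
width: 0.6
```

```bash
python3 - <<'E'
from h import *
im=ctrl.get_image("wrist");cal=ctrl.get_calibration("wrist");cv2.imwrite("pics/w5.png",im[:,:,::-1])
o,M=state();print(o['t'],o['ee_pos'],o['ft_force'],go([480.3,-285.5,85]).round(1))
for P in([480.3,-285.5,75],[406.5,-274.7,64]):print(np.round(proj(cal,P)))
E
```

```text
7.75 [ 478.53953916 -288.06989588  140.04364473] [ 0.0031112  -0.37934535 -0.27225663] [30.1  2.6 -0.4]
[260. 210.]
[242. 113.]
```

View pics/w5.png

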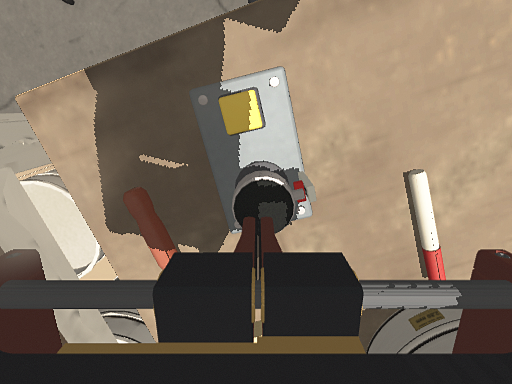

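The pad is at about (263,206), as predicted, so I can descend.

>>> arm_command:
  deltas:
    - [0.02, 0.002, 0.001, 0]
    - [0.015, 0.001, 0.001, 0]
    - [0, 0, 0, 0]
    - [0, 0, 0, 0]

```text
t: 8.15
ee_pos: [484.1, -284.7, 107.0]
orientation: [0.257, 1.528, -0.253]
ft_force: [-1.2, -0.5, -0.2]
width: 0.2
```

>>> arm_command:
  deltas:
    - [0.004, 0, 0, 0]
    - [0.004, 0, 0, 0]
    - [0, 0, 0, 0]
    - [0, 0, 0, 0]

```text
t: 8.55
ee_pos: [485.3, -285.0, 100.7]
orientation: [0.255, 1.526, -0.253]
ft_force: [-0.4, 0.4, 0.5]
width: 0.5
```

```bash
python3 - <<'E'
from h import *
o,M=state();print(o['t'],o['ee_pos'],o['ft_force'],o['moment'],go([480.3,-285.5,75]).round(1))
E
```

```text
8.55 [ 485.31427504 -285.00416917  100.69292675] [-0.39060654  0.36538278  0.46641193] [ 0.05841383  0.05484148 -0.01263082] [ 0.5 -2.2 -5.3]
```

>>> arm_command:
  deltas:
    - [-0.001, -0.001, -0.004, 0]
    - [0.004, 0, -0.001, 0]
    - [0.004, 0, 0, 0]
    - [0, 0, 0, 0]
    - [0, 0, 0, 0]

```text
t: 9.05
ee_pos: [480.7, -284.8, 96.0]
orientation: [0.255, 1.523, -0.254]
ft_force: [-3.5, 1.9, 10.4]
width: 0.4
```

```bash
python3 - <<'E'
from h import *
o,M=state();print(o['t'],o['ee_pos'],o['ft_force'],o['moment'],go([480.3,-285.5,75]).round(1))
E
```

```text
9.05 [ 480.73139476 -284.81758217   96.03041078] [-3.4783932   1.89057844 10.4063693 ] [0.3639013  0.40797423 0.03529706] [-4.  -0.9 -0.9]
```

>>> arm_command:
  deltas:
    - [0.003, 0, 0, 0]
    - [0.003, 0, 0, 0]
    - [0, 0, 0, 0]
    - [0, 0, 0, 0]

```text
t: 9.45
ee_pos: [480.7, -284.9, 94.0]
orientation: [0.256, 1.522, -0.254]
ft_force: [-3.7, 2.1, 13.0]
width: 0.6
```

```bash
python3 - <<'E'
from h import *
o,M=state();print(o['t'],o['ee_pos'],o['ft_force'],o['moment'],go([480.3,-285.5,75]).round(1))
im=ctrl.get_image("wrist");cv2.imwrite("pics/w6.png",im[:,:,::-1])
E
```

```text
9.45 [ 480.7218051  -284.8591926    93.97240651] [-3.67222202  2.06786556 12.96253678] [0.48527739 0.59268326 0.05933269] [-6.  -0.9 -0.8]
```

View pics/w6.png

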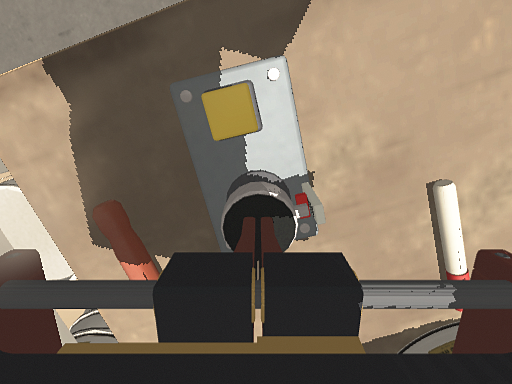

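The depth reads 6.0 mm, which is marginal, so I'll go further down.

>>> arm_command:
  deltas:
    - [0.004, 0, 0, 0]
    - [0.004, 0, 0, 0]
    - [0.002, 0, 0, 0]
    - [0.002, 0, 0, 0]

```text
t: 9.9
ee_pos: [480.9, -284.9, 88.2]
orientation: [0.256, 1.52, -0.254]
ft_force: [-7.9, 4.9, 30.0]
width: 0.5
```

```bash
python3 - <<'E'
from h import *
o,M=state();print(o['t'],o['ee_pos'],o['ft_force'],o['moment'],go([480.3,-285.5,75]).round(1))
E
```

```text
9.9 [ 480.85144291 -284.91534637   88.20034113] [-7.92364621  4.88832807 29.95520936] [ 0.91652233  1.3481122  -0.00677455] [-11.8  -0.8  -0.8]
```

R read 13 N at 6.0 mm and 30 N near the end of its travel, so it is the stiffest. The estimated rates are L about 380, M about 780 and R about 1300 N/m, which makes L the softest. I'll lift, check that R did not shift, then go to L's tag.

>>> arm_command:
  deltas:
    - [-0.01, 0, 0, 0]
    - [-0.03, 0, 0, 0]
    - [-0.04, 0, 0, 0]
    - [-0.03, 0, 0, 0]
    - [0, 0.045, -0.021, 0]
    - [0, 0.045, -0.021, 0]
    - [0, 0.045, -0.021, 0]
    - [0, 0.045, -0.021, 0]
    - [0, 0.045, -0.021, 0]
    - [0, 0.045, -0.021, 0]

```text
t: 10.9
ee_pos: [446.4, 11.4, 201.2]
orientation: [0.264, 1.508, -0.265]
ft_force: [1.2, -0.1, 0.2]
width: 0.2
```

```bash
python3 - <<'E'
from h import *
o,M=state();print(o['t'],o['ee_pos'],o['ft_force'],go([408,243,110]).round(1),M.round(3))
im=ctrl.get_image("top");cal=ctrl.get_calibration("top")
for s,c in blobs(im,(25,180,120),(35,255,255),8): print('yellow',s,c.round(1),ray(cal,*c,62).round(1))
cv2.imwrite("pics/t7.png",cv2.resize(im[180:260,170:360],None,fx=4,fy=4,interpolation=cv2.INTER_CUBIC)[:,:,::-1])
E
```

```text
10.9 [446.42127879  11.44901137 201.16300817] [ 1.17496642 -0.10808938  0.2156145 ] [  62.3  204.9 -117.4] [[ 0.046  0.333  0.942]
 [-0.009  0.943 -0.333]
 [-0.999  0.007  0.046]]
yellow [191 233   7   7  45] [194.  235.9] [406.9 245.2  62. ]
yellow [328 233   8   8  53] [331.2 236.6] [ 406.7 -273.5   62. ]
```

View pics/t7.png

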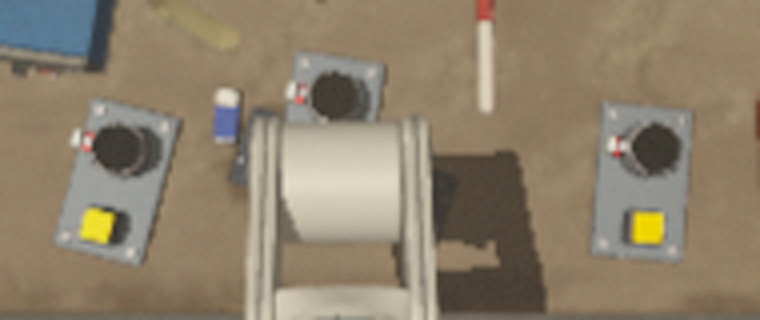

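The top view shows L and R unmoved, with tags at (194,236) and (331,237) as before.

>>> arm_command:
  deltas:
    - [0, 0.041, -0.024, 0]
    - [0, 0.041, -0.024, 0]
    - [0, 0.04, -0.023, 0]
    - [0, 0.038, -0.023, 0]
    - [0, 0.025, -0.012, 0]
    - [0.02, 0, 0, 0]
    - [0.02, 0, 0, 0]
    - [0, 0, 0, 0]
    - [0, 0, 0, 0]

```text
t: 11.85
ee_pos: [406.8, 232.9, 156.9]
orientation: [0.261, 1.506, -0.254]
ft_force: [0.8, -0.2, -0.4]
width: 0.5
```

```bash
python3 - <<'E'
from h import *
im=ctrl.get_image("wrist");cal=ctrl.get_calibration("wrist");cv2.imwrite("pics/w8.png",im[:,:,::-1])
o,M=state();print(o['t'],o['ee_pos'],o['ft_force'],go([408,243.5,80]).round(1))
for s,c in blobs(im,(20,150,90),(38,255,255),300): print('yellow',s,c.round(1),ray(cal,*c,63).round(1))
E
```

```text
11.9 [406.77817023 232.74071926 157.05654875] [-0.91975977 -0.70733622 -1.13280644] [52.   9.6 -6.1]
yellow [252 172  33  33 663] [270.  184.5] [402.  247.7  63. ]
```

View pics/w8.png

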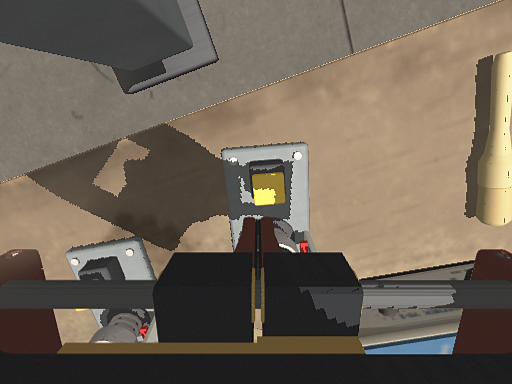

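>>> arm_command:
  deltas:
    - [0.025, 0.005, -0.005, 0]
    - [0.02, 0.004, -0.004, 0]
    - [0, 0, 0, 0]
    - [0, 0, 0, 0]

```text
t: 12.3
ee_pos: [406.3, 244.1, 114.7]
orientation: [0.267, 1.5, -0.253]
ft_force: [-0.5, 0.2, -0.5]
width: 0.4
```

```bash
python3 - <<'E'
from h import *
im=ctrl.get_image("wrist");cal=ctrl.get_calibration("wrist");cv2.imwrite("pics/w9.png",im[:,:,::-1])
o,M=state();print(o['t'],o['ee_pos'],o['ft_force'],go([406,245,64]).round(1))
for s,c in blobs(im,(20,150,90),(38,255,255),300): print('yellow',s,c.round(1),ray(cal,*c,63).round(1))
E
```

```text
12.35 [406.38379191 244.09897688 114.84573878] [ 0.33295045 -0.36171858 -0.00100536] [25.7 -0.2 -3.3]
yellow [237 192  38  39 742] [252.4 204.6] [398.9 244.2  63. ]
```

View pics/w9.png

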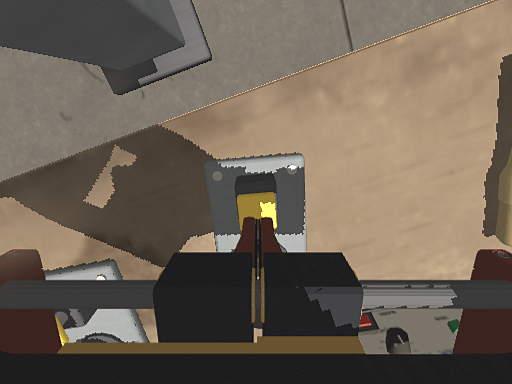

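>>> arm_command:
  deltas:
    - [0.015, 0, -0.003, 0]
    - [0.006, 0, -0.001, 0]
    - [0, 0, 0, 0]
    - [0, 0, 0, 0]

```text
t: 12.75
ee_pos: [406.4, 245.8, 97.3]
orientation: [0.271, 1.494, -0.251]
ft_force: [-0.4, -0.1, -0.2]
width: 0.7
```

```bash
python3 - <<'E'
from h import *
o,M=state();print(o['t'],o['ee_pos'],o['ft_force'],go([406,245,64]).round(1))
E
```

```text
12.75 [406.3691896  245.78377003  97.32218801] [-0.43203279 -0.13258689 -0.19710753] [ 8.2 -1.6 -2. ]
```

>>> arm_command:
  deltas:
    - [0.005, 0, -0.001, 0]
    - [0.005, 0, -0.001, 0]
    - [0.004, 0, -0.001, 0]
    - [0.004, 0, 0, 0]
    - [0, 0, 0, 0]
    - [0, 0, 0, 0]

```text
t: 13.35
ee_pos: [405.9, 247.3, 79.3]
orientation: [0.272, 1.492, -0.25]
ft_force: [0.2, -1.5, 3.0]
width: 0.4
```

```bash
python3 - <<'E'
from h import *
o,M=state();print(o['t'],o['ee_pos'],o['ft_force'],go([406,245,64]).round(1))
E
```

```text
13.35 [405.91567753 247.30546938  79.29094033] [ 0.245677   -1.53781492  3.00627963] [-9.7 -2.5 -0.1]
```

The depth is 9.7 mm at only 3 N, past the 8 mm stop of the stiffer mounts, which confirms L. I'll continue down to its own stop.

>>> arm_command:
  deltas:
    - [0.003, 0, 0, 0]
    - [0.003, 0, 0, 0]
    - [0.002, 0, 0, 0]
    - [0.002, 0, 0, 0]

```text
t: 13.75
ee_pos: [405.6, 247.8, 74.1]
orientation: [0.273, 1.493, -0.25]
ft_force: [-9.1, -5.7, 43.7]
width: 0.3
```

```bash
python3 - <<'E'
from h import *
o,M=state();print(o['t'],o['ee_pos'],o['ft_force'],go([406,245,64]).round(1))
E
```

```text
13.75 [405.63374697 247.82449411  74.13364185] [-9.10906412 -5.74946111 43.72444585] [-14.9  -2.8   0.7]
```

The tag is at its stop. I'll retract and check.

>>> arm_command:
  deltas:
    - [-0.01, 0, 0, 0]
    - [-0.03, 0, 0, 0]
    - [-0.04, 0, 0, 0]
    - [-0.04, 0, 0, 0]
    - [-0.03, 0, -0.03, 0]
    - [0, 0.03, -0.04, 0]
    - [0, 0.045, -0.02, 0]
    - [0, 0.045, -0.02, 0]
    - [0, 0.045, -0.02, 0]
    - [0, 0.045, 0, 0]

```text
t: 14.75
ee_pos: [339.0, 491.7, 229.1]
orientation: [0.28, 1.492, -0.253]
ft_force: [0.9, -0.2, 0.4]
width: 0.2
```

```bash
python3 - <<'E'
from h import *
o,M=state();print(o['t'],o['ee_pos'],o['ft_force'])
for n,(a,b,c,d),f in(("top",(180,260,170,360),4),("scene",(150,350,150,320),3)):
    im=ctrl.get_image(n);cal=ctrl.get_calibration(n)
    for s,cc in blobs(im,(25,180,120),(35,255,255),8): print(n,'yellow',s,cc.round(1),ray(cal,*cc,62).round(1))
    for s,cc in blobs(im,(0,0,0),(180,255,45),60):
        if n=="scene" and s[4]<250 and s[0]>190:print(n,'black',s,cc.round(1))
    cv2.imwrite(f"pics/{n}f.png",cv2.resize(im[a:b,c:d],None,fx=f,fy=f,interpolation=cv2.INTER_CUBIC)[:,:,::-1])
cv2.imwrite("pics/wf.png",ctrl.get_image("wrist")[:,:,::-1])
E
```

```text
14.75 [338.97934549 491.7001856  229.12669829] [ 0.86537909 -0.24726055  0.37595647]
top yellow [247 220   7   8  48] [250.1 223.4] [455.2  33.2  62. ]
top yellow [191 232   8   8  48] [194.6 235.7] [407.5 242.8  62. ]
top yellow [328 233   8   8  52] [331.2 236.5] [ 407.  -273.5   62. ]
scene yellow [176 179   8   8  52] [179.6 182.2] [405.3 232.3  62. ]
scene yellow [214 214  11  10  68] [218.9 218.2] [455.3  33.5  62. ]
scene yellow [248 307  13  14 120] [253.8 313.3] [ 406.5 -275.8   62. ]
scene black [195 169  13   9  74] [200.8 173.1]
scene black [236 204  14  12  84] [243.  209.7]
scene black [216 222  11  11  61] [221.1 227.4]
scene black [273 292  17  17 150] [281.9 300.3]
scene black [250 318  12  10  63] [256.1 322.9]
```

View pics/topf.png

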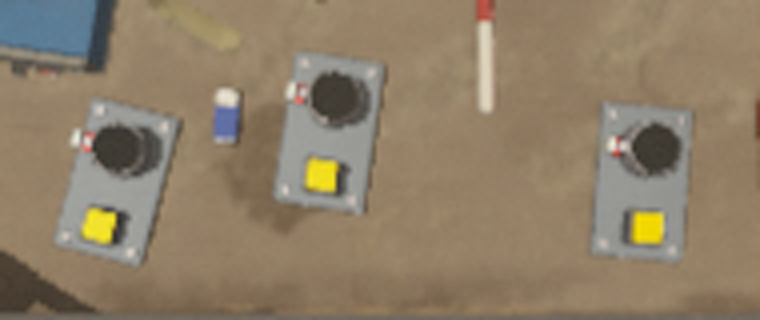

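View pics/scenef.png

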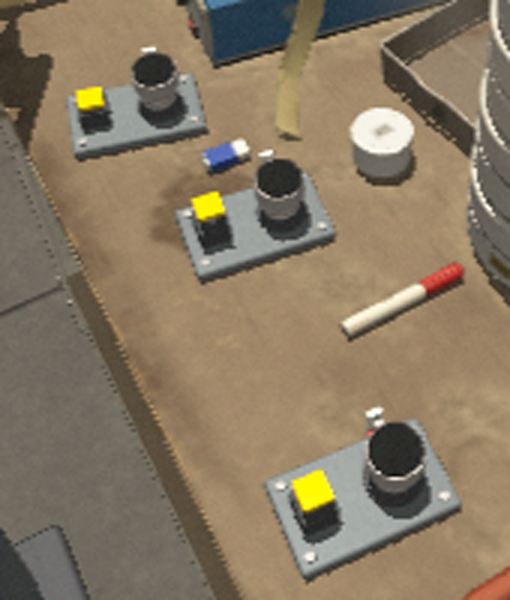

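View pics/wf.png

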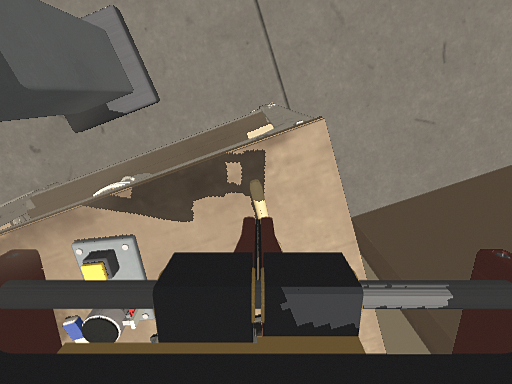

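```bash
python3 - <<'E'
from h import *
for n in("scene","top"):
    c=ctrl.get_calibration(n);print([np.round(proj(c,[407,245.2,z]),1) for z in(62,54,48)])
o,M=state();print(o['qvel'].round(3),o['ft_force'])
ctrl.close_job()
E
```

```text
[array([178.7, 179.6]), array([179.1, 181.2]), array([179.5, 182.5])]
[array([194. , 235.9]), array([194.3, 235.9]), array([194.5, 235.9])]
[-0.026 -0.035  0.081 -0.005  0.011 -0.007] [-0.19431305 -0.15989965  0.1592875 ]
the job is handed in; nothing more can be done
```

I felt all three mounts, found the left one softest, pushed its yellow tag down to the stop, and handed the job in at about 15 s. I don't know which letter (a, b or c) each mount has, so they are named by place.

| Mount | Pad depth pressed | Force | Estimated spring rate |
|---|---|---|---|
| Left (y ≈ 223) | about 9.6 mm | about 5 N | about 380 N/m |
| Middle (y ≈ 20) | about 9.2 mm | about 10 N | about 780 N/m |
| Right (y ≈ -286) | 6.0 mm, then about 11.8 mm | 13 N, then 30 N | about 1300 N/m |

- **Tag:** it passed 9.7 mm at only 3 N, beyond the 8 mm stop of the stiffer mounts. It then reached its own stop at about 14 to 15 mm. In the final scene picture it sits at row 182.2, against 182.5 predicted for 14 mm down.
- **Other mounts:** their tags are still up, and all three mounts are within about 1 mm of where they started. The marker, eraser and tin look unmoved. I did not measure the brush, screwdriver and tape roll again.
- **Excess force:** the wrist reading peaked at about 44 N at the tag's stop, through the fingertips. That is above the 40 N limit for the gripper's body but well under the 120 N wrist limit. The right pad was also pressed close to the end of its travel.
- **At hand-in:** the arm was clear of everything and almost at rest. The tool had tilted by about 4 to 5 degrees over the moves, with no visible effect.

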